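Build the autumn table display

ROBOT

A 7-joint arm with a two-finger parallel gripper is mounted at the origin on a cart in front of the work surface, level with it; the furniture and walls round the work are solid. World frame = base frame: x ahead of the robot, y to its left, z up, the work surface at z = 0. Lengths are in m, angles in rad, forces in N, time in s.
With the tool pointing down it reaches from about 0.425 to 0.875 m from the base axis. Payload 4.7 kg.
Tool frame: the origin (TCP) lies between the finger pads; the fingertips stand 22 mm ahead of it and the grasp point (between the pads) lies 3 mm ahead of it; z points along the fingers, y is the line along which they close (so a half turn about z gives the same grasp; the last joint's range is limited). The gripper opens to 87 mm and grips with 3 to 60 N. Pads are 19 mm wide; open, the fingers measure 117 mm over their backs; the gripper's body (75 mm by 190 mm) begins 51 mm behind the grasp point.
Start: joints at [-1.213, 0.321, -0.07, 1.45, 0.023, 1.371, -0.057], TCP at [0.219, 0.612, 0.245] pointing down, gripper open.
Joint ranges: [-2.86, 2.86], [-0.3, 2.09], [-1.38, 1.24], [0.06, 2.45], [-1.56, 4.7], [0.09, 2.05], [-2.69, 2.69]. Speed limits (rad/s): [2.57, 2.57, 3.14, 3.14, 3.14, 3.14, 3.14].

INTERFACE

Orientations are given as a rotation vector (axis times angle).
In Python, from bench import ctrl gives the robot as it stands. The module is installed in compiled form; this text tells all that it offers.
- The arm moves only by the tool send_rows, never from a script. Its argument "motion" is a list of rows, each an object with "claw": the opening, from -1 (shut) to 1 (fully open); "slide": the shift along the tool's x, y, z in mm, a list of three; "delta_rot": the turn, a rotation vector about the tool's x, y, z in rad, a list of three. In form: [{"claw": claw, "slide": [x, y, z], "delta_rot": [ax, ay, az]}, ...]. A call has 1 to 5 rows; each row is the pose to reach, as a shift and turn from the pose commanded when the call began, along the tool's axes at that moment; what a row does not reach only later rows make up. A row lasts 1/10 s, in which the tool goes at most 50 mm and 8.59 degrees, less where a joint would pass 70% of its speed; a pose out of reach is approached as far as the arm can. A call with a gripper value outside its range is refused whole. The fingers move at their own pace and stop on an object; "grip_force" is the grip in N (left out, the last holds). Time passes only in rows, so rows that repeat a pose let the fingers close. It gives the time, the measured TCP pose, the force, the opening and the grip force at its end, in the units of the state.
- ctrl.get_state(): the state, without advancing time (a new reading comes with each control period).
- ctrl.get_image(name): name is "side" or "top"; returns a dict with "color" (384x512x3 uint8, blue, green, red), "fx", "fy", "cx", "cy" (pixels), "k1" (the pictures are not rectified: a ray, as slopes to the right and down, at radius r is drawn at 1 + k1 r^2 times it, then the intrinsics apply), "pose" (4x4, takes a point from camera to world coordinates). Camera axes: x right, y down, z forward; pixel columns grow to the right and rows downward; lengths in m; the calibration is good to about 2 mm. A picture is of the moment at which its call begins. There is no depth.
- ctrl.close_job(): hands the job in; it is judged then, once.
The state is a dict: "time": time; "joint_positions": joint angles; "qd": joint speeds; "joint_torque": joint torques, N m; "position": TCP position; "tool_rot": TCP orientation; "ft_force": force on the tool from outside, world axes, zero at the start; "torque": the same for the moment, N m; "grip_width": opening from 0.0 (shut) to 1.0 (fully open); "grip_force": force on a finger pad.
Only numpy, scipy, OpenCV 4.12 (cv2) and the standard library are available. Lean on these libraries where they do the work, as an engineer would, in place of code of your own. Each camera call takes 0.05 s, during which the arm holds its last target. There are 200 camera calls.

TASK

Build the autumn display from the bottom up: in the middle of the round board stand the large round riser, on it the small round riser, seated inside the rim, and on top of that the squat orange pumpkin; in the middle of the square board stand the square riser, and on it, inside the rim, the yellow two-tier pumpkin. Set each piece down upright rather than dropping it, and leave the black cat, the empty jar and the paint pot where they are.

Things in the scene. Friction and masses are not known exactly. Their poses are not given: they have to be found in the camera images.
- riser_large: Large round display riser of light wood: a turned solid disc 66 mm across and 34 mm high, gripped across its sides. Its top is a shallow round recess 60 mm across and 4 mm deep (recess floor 30 mm above the underside) inside a 3 mm thick rim; the small round riser's foot drops into it. Loose. Origin: centre of its underside, z axis up.
- riser_small: Small round display riser of light wood: like the large one but 52 mm across and 34 mm high; recess on top 46 mm across, 4 mm deep, its floor 30 mm above the underside. Loose. Origin: centre of its underside, z axis up.
- riser_square: Square display riser of light wood: a solid block 46 x 46 mm and 34 mm high, x and y axes square to its sides, gripped across any two facing sides. Recess on top 41 x 41 mm, 4 mm deep, its floor 30 mm above the underside. Loose. Origin: centre of its underside, z axis up.
- pumpkin_squat: Squat orange pumpkin figurine with broad dark-green leaves on top, 34 mm across, 31 mm high, roughly round in plan, flat foot, gripped across its sides. Loose. Origin: centre of its underside, z axis up.
- pumpkin_double: Yellow pumpkin figurine made of two pumpkins one on the other (snowman shape) with a thin stalk: 31 mm across at the lower one, 26 mm at the upper one (from 17 mm up), 38 mm high with the stalk (33 mm without), round in plan, flat foot, gripped across its sides. Loose. Origin: centre of its underside, z axis up.
- board_round: Round display board of darker wood, 110 mm across, flat, 12 mm thick, stuck to the table. Origin: centre of its underside, z axis up.
- board_square: Square display board of darker wood, 100 x 100 mm, flat, 12 mm thick, stuck to the table; x and y axes square to its sides. Origin: centre of its underside, z axis up.
- cat: Bystander: little black cat figurine, 17 mm across, 28 mm high, loose, to be left alone. Origin: centre of its underside, z axis up.
- jar: Bystander: empty open glass jar, 67 mm across, 84 mm high, loose, to be left alone. Origin: centre of its underside, z axis up.
- paint_pot: Bystander: small orange paint pot with a white lid, 37 mm across, 41 mm high, standing alone near the front of the table, loose, to be left alone. (A fixed purple pot farther back is not it.) Origin: centre of its underside, z axis up.
Mind the look-alikes: they are no part of the job. What is shaped like the pumpkin_squat but red is not meant. What is shaped like the riser_square but blue is not meant.

How it is judged:
By the outcome, as a careful person would: the job done as asked, in the order asked, and still so for the second after the job is handed in, with the robot touching nothing.
It also fails if it takes over 128 s, if anything falls off the work surface, if the arm or the gripper's body presses on something with over 40 N, if the wrist force passes 120 N, or if a joint passes its speed limit or range.

## Working session

There is one attempt and no reset: what is moved stays moved. The work goes in short steps, Python scripts to look and compute and a tool call to move; the robot and the scene stay as the last step left them, time stands still between calls to the robot, and variables do not carry over. Pictures are saved under pics/ and viewed, at most 14 in all, crops included, and the job is handed in when it is done.

Besides the shell and the picture viewer there is one more tool, called after "Call:" as name(argument=value, ...) on one line, values as JSON. send_rows: Moves the arm, as the interface text tells. Its arguments: {"type":"object","properties":{"motion":{"type":"array","items":{"type":"object","properties":{"claw":{"type":"number"},"slide":{"type":"array","items":{"type":"number"}},"delta_rot":{"type":"array","items":{"type":"number"}}}}},"grip_force":{"type":"number"}},"required":["motion"]}

```bash
mkdir -p pics
python3 - <<'E'
from bench import ctrl
import cv2,pickle
for n in("top","side"):
    d=ctrl.get_image(n); pickle.dump(d,open(n+"0.pkl","wb"))
    cv2.imwrite(f"pics/{n}0.png",cv2.resize(d["color"],(800,600),interpolation=cv2.INTER_CUBIC))
    print(n,d["fx"],d["fy"],d["cx"],d["cy"],d["k1"],d["pose"].round(3).tolist())
print(ctrl.get_state())
E
```

```text
top 385.6382944017798 385.6382944017798 253.7813260674118 196.75205084125926 0.03476516260423166 [[0.02, -0.994, 0.107, 0.372], [-1.0, -0.019, 0.008, -0.015], [-0.006, -0.107, -0.994, 1.028], [0.0, 0.0, 0.0, 1.0]]
side 370.5878251503223 370.5878251503223 259.39854643945677 191.86550853014862 0.008973866611448986 [[0.31, 0.789, -0.53, 1.043], [0.95, -0.267, 0.159, -0.164], [-0.016, -0.553, -0.833, 0.863], [0.0, 0.0, 0.0, 1.0]]
{'time': 0.1, 'joint_positions': array([-1.21289634,  0.3217752 , -0.07010011,  1.4515446 ,  0.02263598,
        1.37080075, -0.05692018]), 'qd': array([ 0.00030554, -0.00144448,  0.00102231, -0.00267911,  0.00028901,
       -0.00045059,  0.00185011]), 'joint_torque': array([ 4.45693922e-04, -4.92567587e+01, -4.05275691e-01, -3.13400388e+01,
       -6.42135087e-02,  3.93750938e-02,  5.98989914e-05]), 'position': array([0.21898662, 0.61151773, 0.2435581 ]), 'tool_rot': array([-5.37308427e-01, -3.09512384e+00,  2.72035021e-03]), 'ft_force': array([-0.61961832, -0.26009574,  0.76973677]), 'torque': array([0.03824252, 0.04735097, 0.02692986]), 'grip_force': 0.0, 'grip_width': 0.9973754400823367}
```

View pics/top0.png

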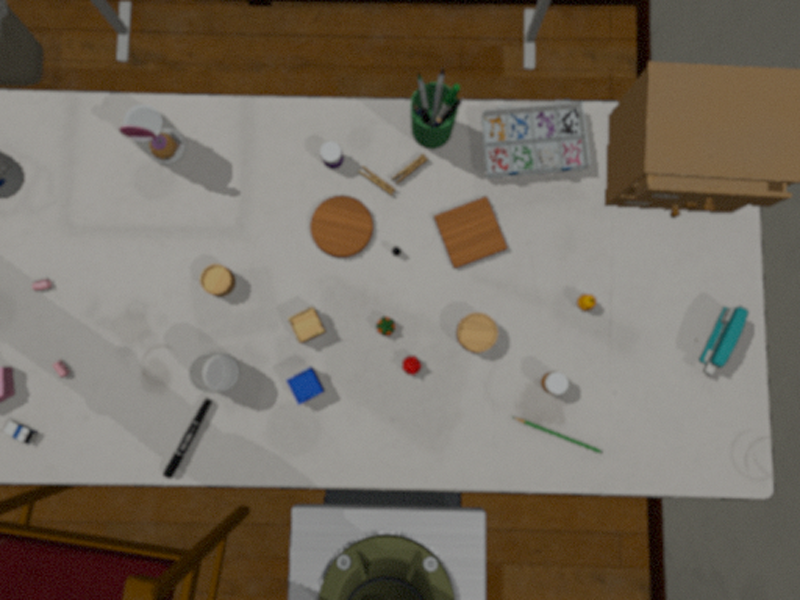

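View pics/side0.png

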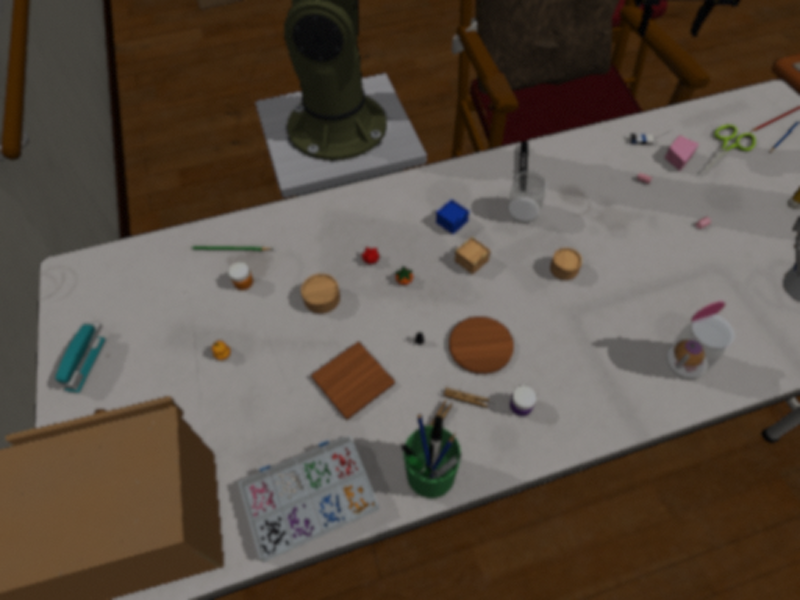

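The top view, in displayed pixels:
- **Rounds:** the large riser is at (478,333) and the small riser at (218,280).
- **Squares:** two candidates, wood at (308,324) and blue at (306,386). The wood one fits.
- **Squat pumpkins:** two candidates, the green-leaved one at (386,326) and the red one at (412,366). I expect the first is meant, because it has dark-green leaves.
- **Others:** the yellow double pumpkin is at (587,302), the round board at (341,226), the square board at (471,232), the cat at (397,251), the jar at (220,372) and the paint pot at (555,383).

Next I'll check the look-alikes in an enlarged crop and measure by silhouette.

```bash
cat > h.py <<'E'
import numpy as np,cv2,pickle
from scipy.optimize import least_squares
def proj(d,P):
    T=np.linalg.inv(d["pose"]); p=np.asarray(P)@T[:3,:3].T+T[:3,3]
    s=p[:,:2]/p[:,2:]; s=s*(1+d["k1"]*(s**2).sum(1,keepdims=True))
    return s*[d["fx"],d["fy"]]+[d["cx"],d["cy"]]
def unproj(d,uv,z):
    u=(np.array(uv,float)-[d["cx"],d["cy"]])/[d["fx"],d["fy"]]; s=u.copy()
    for _ in range(10): s=u/(1+d["k1"]*(s@s))
    r=d["pose"][:3,:3]@np.r_[s,1]; o=d["pose"][:3,3]
    return (o+r*(z-o[2])/r[2])[:2]
def sat(d,thr=70):
    h=cv2.cvtColor(d["color"],cv2.COLOR_BGR2HSV); return ((h[...,1]>thr)).astype(np.uint8)
def shape(x,y,yaw,prof,sq):
    # prof: list of (z, half-size)
    a=np.linspace(0,2*np.pi,48,endpoint=False)
    if sq: b=np.array([[1,1],[1,-1],[-1,-1],[-1,1]]); c,s=np.cos(yaw),np.sin(yaw); b=b@np.array([[c,s],[-s,c]])
    else: b=np.c_[np.cos(a),np.sin(a)]
    return np.vstack([np.c_[b*r+[x,y],np.full(len(b),z)] for z,r in prof])
def blob(d,uv,thr):
    n,l,st,c=cv2.connectedComponentsWithStats(sat(d,thr)); u,v=np.round(uv).astype(int)
    w=l[max(v-6,0):v+7,u-6:u+7].ravel(); w=w[w>0]
    if not len(w): return None
    i=np.bincount(w).argmax(); return c[i]+0.0,st[i][4],l==i
def hull(d,P):
    h=cv2.convexHull(proj(d,P).astype(np.float32)); m=cv2.moments(h)
    return np.array([m["m10"],m["m01"]])/m["m00"],m["m00"],h
def locate(d,guess,prof,thr=70):
    xy=np.array(guess,float); zc=np.mean([p[0] for p in prof])
    b=blob(d,proj(d,[[*xy,zc]])[0],thr)
    if b is None: return None
    f=lambda p: hull(d,shape(*p,0,prof,False))[0]-b[0]
    r=least_squares(f,xy,diff_step=1e-3); return r.x,b[1],hull(d,shape(*r.x,0,prof,False))[1]
E
python3 - <<'E'
from h import *
t=pickle.load(open("top0.pkl","rb"));s=pickle.load(open("side0.pkl","rb"))
P={"large":((478,333),[(0,.033),(.034,.033)]),"small":((218,280),[(0,.026),(.034,.026)]),
"square":((308,324),[(0,.026),(.034,.026)]),"squat":((386,326),[(0,.011),(.012,.017),(.024,.013),(.031,.003)]),
"double":((587,302),[(0,.011),(.009,.0155),(.025,.013),(.033,.006)]),"rboard":((341,226),[(0,.055),(.012,.055)]),"sqboard":((471,232),[(0,.055),(.012,.055)])}
for k,(uv,pr) in P.items():
    g=unproj(t,np.array(uv)*.64,np.mean([p[0] for p in pr]))
    for n,d in(("top",t),("side",s)):
        for thr in (60,90):
            r=locate(d,g,pr,thr); print(k,n,thr,g.round(4),None if r is None else (r[0].round(4),r[1],round(r[2])))
for k,uv in {"cat":(397,251),"red":(412,366),"blue":(306,386),"pot":(555,383),"jar":(220,372)}.items(): print(k,unproj(t,np.array(uv)*.64,.015))
c=np.hstack([cv2.resize(t["color"][190:260,180:280],None,fx=4,fy=4,interpolation=cv2.INTER_CUBIC),cv2.resize(t["color"][120:190,190:290],None,fx=4,fy=4,interpolation=cv2.INTER_CUBIC)])
c2=np.hstack([cv2.resize(s["color"][120:190,220:320],None,fx=4,fy=4,interpolation=cv2.INTER_CUBIC),cv2.resize(s["color"][200:270,190:290],None,fx=4,fy=4,interpolation=cv2.INTER_CUBIC)])
cv2.imwrite("pics/crop1.png",np.vstack([c,c2]))
E
```

```text
large top 60 [ 0.4403 -0.145 ] (array([ 0.4418, -0.1419]), np.int32(533), 545)
large top 90 [ 0.4403 -0.145 ] (array([ 0.4418, -0.1417]), np.int32(479), 545)
large side 60 [ 0.4403 -0.145 ] (array([ 0.4418, -0.1408]), np.int32(522), 538)
large side 90 [ 0.4403 -0.145 ] (array([ 0.4421, -0.1411]), np.int32(467), 538)
small top 60 [0.5217 0.2955] (array([0.5221, 0.2971]), np.int32(355), 387)
small top 90 [0.5217 0.2955] (array([0.522 , 0.2964]), np.int32(314), 387)
small side 60 [0.5217 0.2955] (array([0.5222, 0.298 ]), np.int32(335), 356)
small side 90 [0.5217 0.2955] (array([0.5223, 0.2979]), np.int32(301), 356)
square top 60 [0.4499 0.1408] (array([0.4488, 0.1432]), np.int32(331), 351)
square top 90 [0.4499 0.1408] (array([0.4485, 0.1427]), np.int32(290), 351)
square side 60 [0.4499 0.1408] (array([0.4495, 0.144 ]), np.int32(348), 336)
square side 90 [0.4499 0.1408] (array([0.4494, 0.1441]), np.int32(305), 336)
squat top 60 [0.4491 0.0095] (array([0.4497, 0.0112]), np.int32(107), 130)
squat top 90 [0.4491 0.0095] (array([0.4496, 0.0109]), np.int32(94), 130)
squat side 60 [0.4491 0.0
[... 541 characters left out ...]
.6218 0.0914] (array([0.6218, 0.0907]), np.int32(1198), 1321)
rboard side 60 [0.6218 0.0914] (array([0.623 , 0.0919]), np.int32(1226), 1295)
rboard side 90 [0.6218 0.0914] (array([0.6229, 0.0918]), np.int32(1175), 1295)
sqboard top 60 [ 0.6153 -0.1334] (array([ 0.6156, -0.1315]), np.int32(1346), 1331)
sqboard top 90 [ 0.6153 -0.1334] (array([ 0.6154, -0.1313]), np.int32(1289), 1331)
sqboard side 60 [ 0.6153 -0.1334] (array([ 0.6167, -0.1303]), np.int32(1449), 1418)
sqboard side 90 [ 0.6153 -0.1334] (array([ 0.6166, -0.1307]), np.int32(1387), 1418)
cat [ 0.57789416 -0.00644001]
red [ 0.38303505 -0.03534955]
blue [0.34650095 0.14067174]
pot [ 0.35985166 -0.27315253]
jar [0.36707279 0.28477789]
```

View pics/crop1.png

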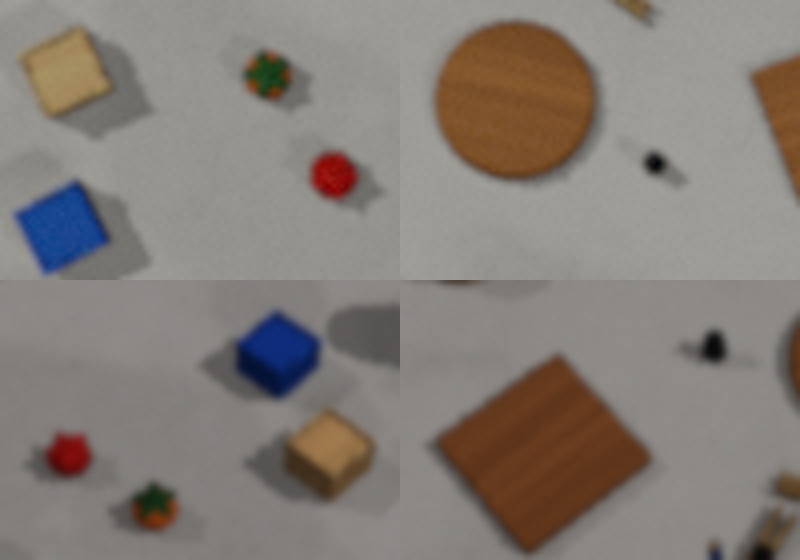

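The crop confirms it: the squat pumpkin is the orange one with dark-green leaves, upper centre at crop (268,75). The red one at (334,175) and the blue block at (62,228) are the look-alikes. Now I'll get the yaws and start moving.

Run:
```python
from h import *
t=pickle.load(open("top0.pkl","rb"));s=pickle.load(open("side0.pkl","rb"))
for k,xy,pr in (("square",(.449,.1435),[(0,.023),(.034,.023)]),("sqboard",(.6161,-.131),[(0,.05),(.012,.05)])):
    for n,d in(("top",t),("side",s)):
        m=blob(d,proj(d,[[*xy,.02]])[0],75)[2].astype(np.uint8)
        def f(p):
            # distance between mask & model via soft render
            r=np.zeros(m.shape,np.uint8); h=cv2.convexHull(proj(d,shape(*p,pr,True)).astype(np.float32))
            S=16; r=np.zeros((m.shape[0],m.shape[1]),np.uint8)
            cv2.fillConvexPoly(r,np.round((h)*S).astype(np.int32),1,shift=4); return (r!=m).sum()
        best=min((f((xy[0]+dx,xy[1]+dy,a)),a,xy[0]+dx,xy[1]+dy) for a in np.radians(np.arange(-45,45,1.5)) for dx in np.arange(-.003,.0031,.001) for dy in np.arange(-.003,.0031,.001))
        print(k,n,best[0],np.degrees(best[1]),best[2:])
```

```text
square top 75 31.5 (np.float64(0.449), np.float64(0.1445))
square side 57 37.5 (np.float64(0.449), np.float64(0.1445))
sqboard top 147 19.5 (np.float64(0.6161), np.float64(-0.13))
sqboard side 139 22.5 (np.float64(0.6161), np.float64(-0.13))
```

Call:
send_rows(motion=[{"claw": 1, "slide": [-40, -20, 0], "delta_rot": [0, 0, -0.1]}, {"claw": 1, "slide": [-80, -40, 0], "delta_rot": [0, 0, -0.2]}, {"claw": 1, "slide": [-120, -60, 0], "delta_rot": [0, 0, -0.3]}, {"claw": 1, "slide": [-160, -80, 0], "delta_rot": [0, 0, -0.344]}, {"claw": 1, "slide": [-195, -97, 0], "delta_rot": [0, 0, -0.344]}], grip_force=20)

```text
time: 0.6
position: [0.3717, 0.4525, 0.2442]
tool_rot: [0.0, 3.142, -0.001]
ft_force: [0.4, -0.0, 0.2]
grip_width: 0.995
grip_force: 0.0
```

Call:
send_rows(motion=[{"claw": 1, "slide": [-25, -43, 0], "delta_rot": [0, 0, 0]}, {"claw": 1, "slide": [-50, -86, 0], "delta_rot": [0, 0, 0]}, {"claw": 1, "slide": [-75, -129, 0], "delta_rot": [0, 0, 0]}, {"claw": 1, "slide": [-100, -172, 0], "delta_rot": [0, 0, 0]}, {"claw": 1, "slide": [-125, -215, 0], "delta_rot": [0, 0, 0]}])

```text
time: 1.1
position: [0.4956, 0.238, 0.2444]
tool_rot: [0.0, -3.141, -0.0]
ft_force: [0.3, 0.1, -1.0]
grip_width: 0.997
grip_force: 0.0
```

Call:
send_rows(motion=[{"claw": 1, "slide": [6, -46, 0], "delta_rot": [0, 0, 0]}, {"claw": 1, "slide": [12, -92, 0], "delta_rot": [0, 0, 0]}, {"claw": 1, "slide": [18, -138, 0], "delta_rot": [0, 0, 0]}, {"claw": 1, "slide": [24, -184, 0], "delta_rot": [0, 0, 0]}, {"claw": 1, "slide": [32, -230, 0], "delta_rot": [0, 0, 0]}])

```text
time: 1.6
position: [0.4624, 0.008, 0.2443]
tool_rot: [0.0, -3.141, -0.0]
ft_force: [0.3, -1.2, 0.1]
grip_width: 1.006
grip_force: 0.0
```

Call:
send_rows(motion=[{"claw": 1, "slide": [5, -46, 20], "delta_rot": [0, 0, 0]}, {"claw": 1, "slide": [11, -92, 50], "delta_rot": [0, 0, 0]}, {"claw": 1, "slide": [20, -130, 90], "delta_rot": [0, 0, 0]}, {"claw": 1, "slide": [23, -149, 110], "delta_rot": [0, 0, 0]}, {"claw": 1, "slide": [23, -149, 110], "delta_rot": [0, 0, 0]}])

```text
time: 2.1
position: [0.4358, -0.1425, 0.1309]
tool_rot: [-0.01, -3.134, 0.001]
ft_force: [-0.2, 0.7, 0.7]
grip_width: 0.997
grip_force: 0.0
```

Call:
send_rows(motion=[{"claw": 1, "slide": [0, 0, 0], "delta_rot": [0, 0, 0]}, {"claw": 1, "slide": [0, 0, 0], "delta_rot": [0, 0, 0]}, {"claw": 1, "slide": [0, 0, 0], "delta_rot": [0, 0, 0]}])

```text
time: 2.4
position: [0.4413, -0.1379, 0.1356]
tool_rot: [-0.004, 3.14, 0.0]
ft_force: [0.1, -0.5, 0.3]
grip_width: 1.0
grip_force: 0.0
```

Run:
```python
from h import *
from bench import ctrl
st=ctrl.get_state();print(st["position"],st["tool_rot"],st["joint_positions"].round(2))
d=ctrl.get_image("side")
uv=proj(d,[[.442,-.1413,.03]])[0].astype(int);print(uv, proj(d,[[*st["position"][:2],st["position"][2]-.022]])[0])
cv2.imwrite("pics/s1.png",cv2.resize(d["color"][uv[1]-110:uv[1]+40,uv[0]-100:uv[0]+100],None,fx=4,fy=4,interpolation=cv2.INTER_CUBIC))
```

```text
[ 0.44131534 -0.13794044  0.13555725] [-4.05931546e-03  3.13952011e+00  3.15698725e-04] [-0.32 -0.01  0.57  2.05  0.    1.09  1.82]
[204 184] [200.6502265  165.49892758]
```

View pics/s1.png

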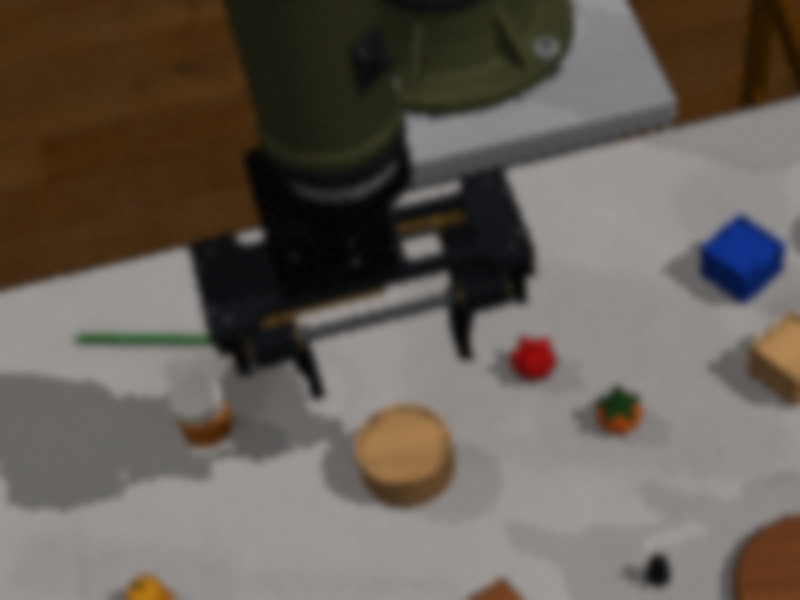

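Call:
send_rows(motion=[{"claw": 1, "slide": [-1, -3, 35], "delta_rot": [0, 0, 0]}, {"claw": 1, "slide": [-1, -3, 70], "delta_rot": [0, 0, 0]}, {"claw": 1, "slide": [-1, -3, 92], "delta_rot": [0, 0, 0]}, {"claw": 1, "slide": [-1, -3, 104], "delta_rot": [0, 0, 0]}, {"claw": 1, "slide": [-1, -3, 108], "delta_rot": [0, 0, 0]}])

```text
time: 2.95
position: [0.441, -0.1415, 0.0259]
tool_rot: [0.002, -3.14, -0.0]
ft_force: [-0.5, 0.2, 0.3]
grip_width: 1.001
grip_force: 0.0
```

Call:
send_rows(motion=[{"claw": 1, "slide": [0, 0, 0], "delta_rot": [0, 0, 0]}, {"claw": 1, "slide": [0, 0, 0], "delta_rot": [0, 0, 0]}])

```text
time: 3.15
position: [0.4423, -0.1421, 0.0277]
tool_rot: [-0.001, 3.139, -0.0]
ft_force: [-0.4, 0.6, 0.3]
grip_width: 1.004
grip_force: 0.0
```

Call:
send_rows(motion=[{"claw": 0.2, "slide": [0, 0, 0], "delta_rot": [0, 0, 0]}, {"claw": 0.2, "slide": [0, 0, 0], "delta_rot": [0, 0, 0]}, {"claw": 0.2, "slide": [0, 0, 0], "delta_rot": [0, 0, 0]}, {"claw": 0.2, "slide": [0, 0, 0], "delta_rot": [0, 0, 0]}, {"claw": 0.2, "slide": [0, 0, 0], "delta_rot": [0, 0, 0]}])

```text
time: 3.65
position: [0.4414, -0.142, 0.0269]
tool_rot: [-0.0, 3.141, 0.0]
ft_force: [-0.9, 0.9, 2.7]
grip_width: 0.755
grip_force: 20.0
```

Call:
send_rows(motion=[{"claw": 0.2, "slide": [0, 0, -8], "delta_rot": [0, 0, 0]}, {"claw": 0.2, "slide": [0, 0, -25], "delta_rot": [0, 0, 0]}, {"claw": 0.2, "slide": [0, 0, -50], "delta_rot": [0, 0, 0]}, {"claw": 0.2, "slide": [-8, 12, -70], "delta_rot": [0, 0, 0]}, {"claw": 0.2, "slide": [-25, 32, -80], "delta_rot": [0, 0, 0]}])

```text
time: 4.15
position: [0.4662, -0.1114, 0.1086]
tool_rot: [0.006, 3.139, 0.0]
ft_force: [0.8, 0.4, -1.2]
grip_width: 0.751
grip_force: 20.0
```

Call:
send_rows(motion=[{"claw": 0.2, "slide": [-24, 31, 0], "delta_rot": [0, 0, 0]}, {"claw": 0.2, "slide": [-49, 63, 0], "delta_rot": [0, 0, 0]}, {"claw": 0.2, "slide": [-74, 95, 0], "delta_rot": [0, 0, 0]}, {"claw": 0.2, "slide": [-98, 126, 0], "delta_rot": [0, 0, 0]}, {"claw": 0.2, "slide": [-120, 154, 0], "delta_rot": [0, 0, 0]}])

```text
time: 4.65
position: [0.5868, 0.0459, 0.1067]
tool_rot: [0.002, -3.141, -0.0]
ft_force: [0.4, -1.1, -1.0]
grip_width: 0.752
grip_force: 20.0
```

Call:
send_rows(motion=[{"claw": 0.2, "slide": [-16, 21, 0], "delta_rot": [0, 0, 0]}, {"claw": 0.2, "slide": [-28, 37, 0], "delta_rot": [0, 0, 0]}, {"claw": 0.2, "slide": [-35, 47, 0], "delta_rot": [0, 0, 0]}, {"claw": 0.2, "slide": [-35, 47, 0], "delta_rot": [0, 0, 0]}, {"claw": 0.2, "slide": [-35, 47, 0], "delta_rot": [0, 0, 0]}])

```text
time: 5.15
position: [0.6205, 0.0898, 0.1064]
tool_rot: [-0.001, -3.141, 0.002]
ft_force: [0.1, -1.1, -1.9]
grip_width: 0.754
grip_force: 20.0
```

Call:
send_rows(motion=[{"claw": 0.2, "slide": [-1.5, 1.5, 25], "delta_rot": [0, 0, 0]}, {"claw": 0.2, "slide": [-1.5, 1.5, 45], "delta_rot": [0, 0, 0]}, {"claw": 0.2, "slide": [-1.5, 1.5, 58], "delta_rot": [0, 0, 0]}, {"claw": 0.2, "slide": [-1.5, 1.5, 63], "delta_rot": [0, 0, 0]}, {"claw": 0.2, "slide": [-1.5, 1.5, 63], "delta_rot": [0, 0, 0]}])

```text
time: 5.65
position: [0.6221, 0.0916, 0.0432]
tool_rot: [-0.001, -3.141, 0.001]
ft_force: [0.1, 1.1, -0.8]
grip_width: 0.754
grip_force: 20.0
```

Call:
send_rows(motion=[{"claw": 0.2, "slide": [0, 0, 2], "delta_rot": [0, 0, 0]}, {"claw": 0.2, "slide": [0, 0, 3], "delta_rot": [0, 0, 0]}, {"claw": 0.2, "slide": [0, 0, 4], "delta_rot": [0, 0, 0]}, {"claw": 0.2, "slide": [0, 0, 4.5], "delta_rot": [0, 0, 0]}, {"claw": 0.2, "slide": [0, 0, 4.5], "delta_rot": [0, 0, 0]}])

```text
time: 6.15
position: [0.6226, 0.0926, 0.0392]
tool_rot: [-0.001, 3.141, 0.0]
ft_force: [0.5, -0.5, -1.6]
grip_width: 0.756
grip_force: 20.0
```

Call:
send_rows(motion=[{"claw": 0.2, "slide": [0, 1, 0.5], "delta_rot": [0, 0, 0]}, {"claw": 0.2, "slide": [0, 1, 1], "delta_rot": [0, 0, 0]}, {"claw": 0.2, "slide": [0, 0, 1], "delta_rot": [0, 0, 0]}])

```text
time: 6.45
position: [0.6228, 0.093, 0.0389]
tool_rot: [-0.0, 3.141, 0.002]
ft_force: [-2.3, 1.1, 5.2]
grip_width: 0.754
grip_force: 20.0
```

Call:
send_rows(motion=[{"claw": 0.85, "slide": [0, 0, 0], "delta_rot": [0, 0, 0]}, {"claw": 0.85, "slide": [0, 0, 0], "delta_rot": [0, 0, 0]}, {"claw": 1, "slide": [0, 0, 0], "delta_rot": [0, 0, 0]}, {"claw": 1, "slide": [0, 0, 0], "delta_rot": [0, 0, 0]}])

```text
time: 6.85
position: [0.6226, 0.0924, 0.0378]
tool_rot: [0.0, -3.142, 0.0]
ft_force: [-0.2, 0.4, 0.0]
grip_width: 0.98
grip_force: 0.0
```

Call:
send_rows(motion=[{"claw": 1, "slide": [0, 0, -15], "delta_rot": [0, 0, 0]}, {"claw": 1, "slide": [0, 0, -45], "delta_rot": [0, 0, 0]}, {"claw": 1, "slide": [5, 30, -80], "delta_rot": [0, 0, 0]}, {"claw": 1, "slide": [20, 70, -105], "delta_rot": [0, 0, 0]}, {"claw": 1, "slide": [40, 115, -110], "delta_rot": [0, 0, 0]}])

```text
time: 7.35
position: [0.5855, 0.2076, 0.1536]
tool_rot: [0.006, 3.133, 0.004]
ft_force: [0.4, 0.5, 0.0]
grip_width: 1.002
grip_force: 0.0
```

Call:
send_rows(motion=[{"claw": 1, "slide": [20, 40, 0], "delta_rot": [0, 0, 0]}, {"claw": 1, "slide": [45, 75, 0], "delta_rot": [0, 0, 0]}, {"claw": 1, "slide": [60, 90, 0], "delta_rot": [0, 0, 0]}, {"claw": 1, "slide": [60, 90, 0], "delta_rot": [0, 0, 0]}, {"claw": 1, "slide": [60, 90, 0], "delta_rot": [0, 0, 0]}])

```text
time: 7.85
position: [0.523, 0.2973, 0.1491]
tool_rot: [-0.001, 3.14, 0.0]
ft_force: [0.2, -1.3, 0.8]
grip_width: 0.999
grip_force: 0.0
```

Run:
```python
from h import *
from bench import ctrl
print(ctrl.get_state()["position"])
for n in("top","side"):
    d=ctrl.get_image(n); uv=proj(d,[[.6223,.0915,.03]])[0].astype(int); print(n,uv)
    c=d["color"][uv[1]-37:uv[1]+38,uv[0]-50:uv[0]+50]
    m=np.vstack([m,cv2.resize(c,(400,300),interpolation=cv2.INTER_CUBIC)]) if n=="side" else cv2.resize(c,(400,300),interpolation=cv2.INTER_CUBIC)
    pickle.dump(d,open(n+"1.pkl","wb"))
cv2.imwrite("pics/r1.png",m)
```

```text
[0.52302128 0.29730429 0.14909992]
top [217 142]
side [308 215]
```

View pics/r1.png

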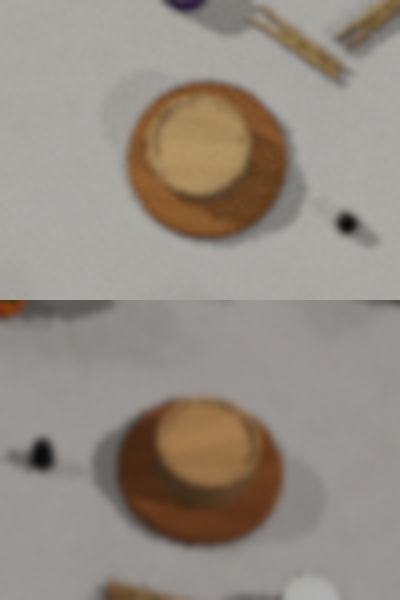

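The large riser stands upright on the round board. Its top disc is centred at crop (199,145) in the top view and (205,441) in the side view. Next I'll compute its centre and pick up the small riser.

Run:
```python
from h import *
t=pickle.load(open("top1.pkl","rb"));s=pickle.load(open("side1.pkl","rb"))
print(unproj(t,(167+199.5/4-.5,105+145.5/4-.5),.046),unproj(s,(258+205.5/4-.5,178+141.5/4-.5),.046))
# board+riser silhouette check using brightness: light top disc
for d,n,z in((t,"t",.046),(s,"s",.046)):
    g=cv2.cvtColor(d["color"],cv2.COLOR_BGR2HSV); uv=proj(d,[[.622,.092,.046]])[0].round().astype(int)
    m=((g[...,1]>60)&(g[...,2]>(135 if n=="t" else 115))).astype(np.uint8)
    k,l,st,c=cv2.connectedComponentsWithStats(m); i=l[uv[1],uv[0]]; print(n,st[i],unproj(d,c[i],z))
```

```text
[0.62190201 0.0923064 ] [0.62459052 0.09131603]
t [199 128  30  26 536] [0.62129447 0.09584435]
s [298 202  28  23 460] [0.62472808 0.09427909]
```

Call:
send_rows(motion=[{"claw": 1, "slide": [1, 0, 40], "delta_rot": [0, 0, 0]}, {"claw": 1, "slide": [1, 0, 80], "delta_rot": [0, 0, 0]}, {"claw": 1, "slide": [1, 0, 105], "delta_rot": [0, 0, 0]}, {"claw": 1, "slide": [1, 0, 118], "delta_rot": [0, 0, 0]}, {"claw": 1, "slide": [1, 0, 118], "delta_rot": [0, 0, 0]}])

```text
time: 8.45
position: [0.5214, 0.2955, 0.0284]
tool_rot: [-0.003, -3.139, 0.004]
ft_force: [0.3, 0.1, 0.1]
grip_width: 1.001
grip_force: 0.0
```

Call:
send_rows(motion=[{"claw": 0, "slide": [0, 0, 0], "delta_rot": [0, 0, 0]}, {"claw": 0, "slide": [0, 0, 0], "delta_rot": [0, 0, 0]}, {"claw": 0, "slide": [0, 0, 0], "delta_rot": [0, 0, 0]}, {"claw": 0, "slide": [0, 0, 0], "delta_rot": [0, 0, 0]}, {"claw": 0, "slide": [0, 0, 0], "delta_rot": [0, 0, 0]}])

```text
time: 8.95
position: [0.5218, 0.2977, 0.0307]
tool_rot: [-0.001, 3.141, 0.001]
ft_force: [-0.1, 0.0, 0.6]
grip_width: 0.634
grip_force: 0.0
```

Call:
send_rows(motion=[{"claw": 0, "slide": [0, 0, 0], "delta_rot": [0, 0, 0]}, {"claw": 0, "slide": [0, 0, 0], "delta_rot": [0, 0, 0]}])

```text
time: 9.15
position: [0.5217, 0.2976, 0.0305]
tool_rot: [-0.001, 3.141, 0.001]
ft_force: [-0.8, 0.3, 3.5]
grip_width: 0.589
grip_force: 20.2
```

Call:
send_rows(motion=[{"claw": 0, "slide": [0, 0, -8], "delta_rot": [0, 0, 0]}, {"claw": 0, "slide": [0, 0, -30], "delta_rot": [0, 0, 0]}, {"claw": 0, "slide": [0, 0, -65], "delta_rot": [0, 0, 0]}, {"claw": 0, "slide": [-8, -16, -95], "delta_rot": [0, 0, 0]}, {"claw": 0, "slide": [-22, -44, -110], "delta_rot": [0, 0, 0]}])

```text
time: 9.65
position: [0.5438, 0.2566, 0.1434]
tool_rot: [-0.008, 3.138, 0.006]
ft_force: [0.7, 0.7, -0.4]
grip_width: 0.589
grip_force: 20.2
```

Call:
send_rows(motion=[{"claw": 0, "slide": [-16, -34, 0], "delta_rot": [0, 0, 0]}, {"claw": 0, "slide": [-34, -70, 0], "delta_rot": [0, 0, 0]}, {"claw": 0, "slide": [-52, -106, 0], "delta_rot": [0, 0, 0]}, {"claw": 0, "slide": [-68, -136, 0], "delta_rot": [0, 0, 0]}, {"claw": 0, "slide": [-76, -154, 0], "delta_rot": [0, 0, 0]}])

```text
time: 10.15
position: [0.6208, 0.0953, 0.1405]
tool_rot: [0.006, 3.141, -0.003]
ft_force: [-0.6, 0.6, -1.1]
grip_width: 0.586
grip_force: 20.2
```

Call:
send_rows(motion=[{"claw": 0, "slide": [-3, -7, 0], "delta_rot": [0, 0, 0]}, {"claw": 0, "slide": [-3, -7, 0], "delta_rot": [0, 0, 0]}, {"claw": 0, "slide": [-3, -7, 0], "delta_rot": [0, 0, 0]}, {"claw": 0, "slide": [-3, -7, 0], "delta_rot": [0, 0, 0]}])

```text
time: 10.55
position: [0.6219, 0.0948, 0.14]
tool_rot: [0.005, -3.141, -0.002]
ft_force: [-0.2, 0.2, 0.6]
grip_width: 0.59
grip_force: 20.2
```

Call:
send_rows(motion=[{"claw": 0, "slide": [0, 0, 40], "delta_rot": [0, 0, 0]}, {"claw": 0, "slide": [0, 0, 58], "delta_rot": [0, 0, 0]}, {"claw": 0, "slide": [0, 0, 58], "delta_rot": [0, 0, 0]}, {"claw": 0, "slide": [0, 0, 58], "delta_rot": [0, 0, 0]}])

```text
time: 10.95
position: [0.6225, 0.0936, 0.0825]
tool_rot: [-0.003, 3.142, 0.0]
ft_force: [0.3, -0.2, 0.8]
grip_width: 0.591
grip_force: 20.2
```

Run:
```python
from h import *
from bench import ctrl
print(ctrl.get_state()["position"])
ms=[]
for n in("side","side"):
    d=ctrl.get_image(n); print(ctrl.get_state()["position"])
uv=proj(d,[[.6223,.0915,.05]])[0].astype(int); print(uv,proj(d,[[.6223,.0915,.046],[.6223,.0915,.054]]))
cv2.imwrite("pics/r2.png",cv2.resize(d["color"][uv[1]-37:uv[1]+38,uv[0]-50:uv[0]+50],(800,600),interpolation=cv2.INTER_CUBIC))
```

```text
[0.62254863 0.09362819 0.08245268]
[0.62330705 0.09337633 0.08332054]
[0.62367831 0.09321035 0.08375854]
[308 211] [[308.59905365 212.11793031]
 [308.89835914 210.5124354 ]]
```

View pics/r2.png

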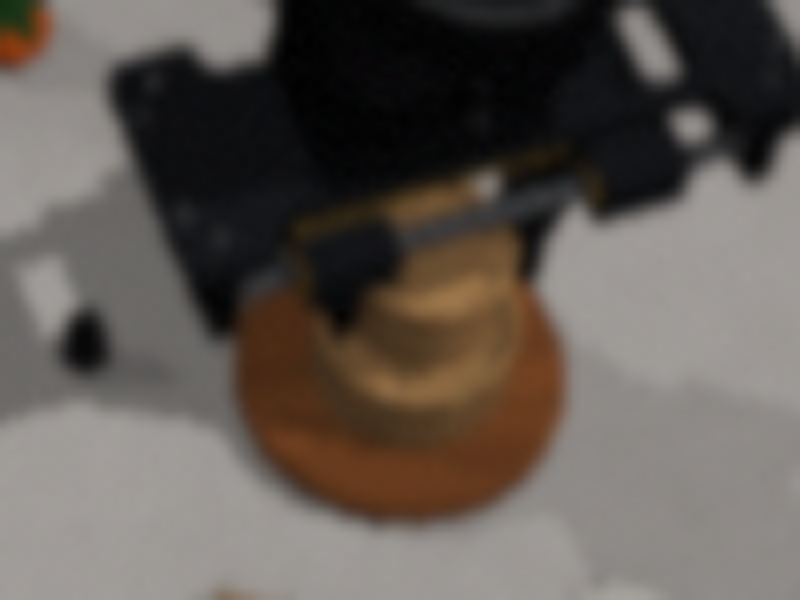

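The small riser hangs over the large one. The large spans columns 312–522 and the small about 345–522, so it may sit slightly right (+y). I'll overlay the modelled outlines to check.

Run:
```python
from h import *
from bench import ctrl
d=ctrl.get_image("side"); p=ctrl.get_state()["position"]; print(p)
pickle.dump(d,open("side2.pkl","wb"))
x0,y0=275,190; S=12
img=cv2.resize(d["color"][y0:y0+50,x0:x0+66],None,fx=S,fy=S,interpolation=cv2.INTER_CUBIC)
def dr(x,y,z,r,c):
    q=proj(d,shape(x,y,0,[(z,r)],False)); cv2.polylines(img,[((q-[x0,y0]+.5)*S).astype(np.int32)],True,c,1)
for z in(.012,.046): dr(.6228,.0922,z,.033,(0,255,0))
for z in(0,.034): dr(p[0]+.0004,p[1],p[2]-.0305+z,.026,(255,255,0))
dr(.6223,.0913,.012,.055,(255,0,255))
cv2.imwrite("pics/r3.png",img)
```

```text
[0.62372283 0.0930173  0.08383248]
```

View pics/r3.png

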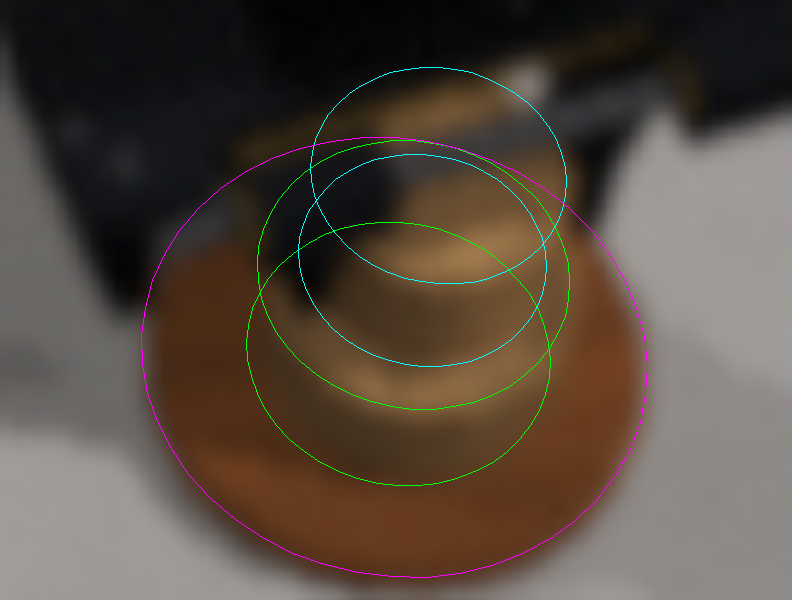

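Call:
send_rows(motion=[{"claw": 0, "slide": [0.5, -1, 4], "delta_rot": [0, 0, 0]}, {"claw": 0, "slide": [0.5, -1, 8], "delta_rot": [0, 0, 0]}, {"claw": 0, "slide": [0.5, -1, 9], "delta_rot": [0, 0, 0]}, {"claw": 0, "slide": [0.5, -1, 10], "delta_rot": [0, 0, 0]}, {"claw": 0, "slide": [0.5, -1, 10], "delta_rot": [0, 0, 0]}])

```text
time: 11.6
position: [0.622, 0.0914, 0.0726]
tool_rot: [0.0, -3.141, -0.0]
ft_force: [-1.9, -0.2, 3.0]
grip_width: 0.593
grip_force: 20.2
```

Call:
send_rows(motion=[{"claw": 0, "slide": [0, 0, 0.5], "delta_rot": [0, 0, 0]}, {"claw": 0, "slide": [0, 0, 1], "delta_rot": [0, 0, 0]}, {"claw": 0, "slide": [0, 0, 1], "delta_rot": [0, 0, 0]}])

```text
time: 11.9
position: [0.6221, 0.0913, 0.0725]
tool_rot: [0.0, -3.141, -0.001]
ft_force: [-4.6, -0.3, 9.6]
grip_width: 0.589
grip_force: 20.1
```

Call:
send_rows(motion=[{"claw": 0.5, "slide": [0, 0, 0], "delta_rot": [0, 0, 0]}, {"claw": 0.5, "slide": [0, 0, 0], "delta_rot": [0, 0, 0]}, {"claw": 0.5, "slide": [0, 0, 0], "delta_rot": [0, 0, 0]}, {"claw": 0.5, "slide": [0, 0, 0], "delta_rot": [0, 0, 0]}])

```text
time: 12.3
position: [0.6221, 0.0915, 0.0708]
tool_rot: [0.0, -3.141, 0.0]
ft_force: [0.7, -0.4, -0.1]
grip_width: 0.742
grip_force: 0.0
```

Call:
send_rows(motion=[{"claw": 0.5, "slide": [0, 0, -10], "delta_rot": [0, 0, 0]}, {"claw": 0.5, "slide": [0, 0, -40], "delta_rot": [0, 0, 0]}, {"claw": 0.5, "slide": [10, -5, -75], "delta_rot": [0, 0, 0]}, {"claw": 0.5, "slide": [40, -20, -85], "delta_rot": [0, 0, 0]}, {"claw": 0.5, "slide": [80, -37, -85], "delta_rot": [0, 0, 0]}])

```text
time: 12.8
position: [0.5442, 0.0544, 0.1592]
tool_rot: [-0.001, 3.135, 0.001]
ft_force: [-0.3, -0.3, 0.9]
grip_width: 0.749
grip_force: 0.0
```

Call:
send_rows(motion=[{"claw": 0.5, "slide": [35, -16, 10], "delta_rot": [0, 0, 0]}, {"claw": 0.5, "slide": [65, -30, 30], "delta_rot": [0, 0, 0]}, {"claw": 0.5, "slide": [85, -39, 50], "delta_rot": [0, 0, 0]}, {"claw": 0.5, "slide": [92, -43, 60], "delta_rot": [0, 0, 0]}, {"claw": 0.5, "slide": [92, -43, 60], "delta_rot": [0, 0, 0]}])

```text
time: 13.3
position: [0.4492, 0.0111, 0.0956]
tool_rot: [-0.001, -3.14, -0.0]
ft_force: [-0.1, 0.4, 0.9]
grip_width: 0.75
grip_force: 0.0
```

Call:
send_rows(motion=[{"claw": 0.5, "slide": [0, 0, 0], "delta_rot": [0, 0, 0]}, {"claw": 0.5, "slide": [0, 0, 0], "delta_rot": [0, 0, 0]}, {"claw": 0.5, "slide": [0, 0, 0], "delta_rot": [0, 0, 0]}])

```text
time: 13.6
position: [0.4516, 0.0119, 0.0969]
tool_rot: [-0.001, 3.14, -0.0]
ft_force: [-0.1, 0.1, 0.5]
grip_width: 0.751
grip_force: 0.0
```

Run:
```python
from h import *
from bench import ctrl
print(ctrl.get_state()["position"])
ims=[]
for n in("top","side"):
    d=ctrl.get_image(n); S=8; u=proj(d,[[.622,.092,.06]])[0].astype(int); x0,y0=u[0]-24,u[1]-32
    img=cv2.resize(d["color"][y0:y0+64,x0:x0+48],None,fx=S,fy=S,interpolation=cv2.INTER_CUBIC)
    for z,r,c in((.046,.033,(0,255,0)),(.076,.026,(255,255,0)),(.012,.055,(255,0,255))):
        q=proj(d,shape(.6225,.092,0,[(z,r)],False)); cv2.polylines(img,[((q-[x0,y0]+.5)*S).astype(np.int32)],True,c,1)
    ims.append(img)
cv2.imwrite("pics/r4.png",np.hstack(ims))
print(ctrl.get_state()["position"])
```

```text
[0.45161014 0.01189318 0.09686939]
[0.45095702 0.01172655 0.09646483]
```

View pics/r4.png

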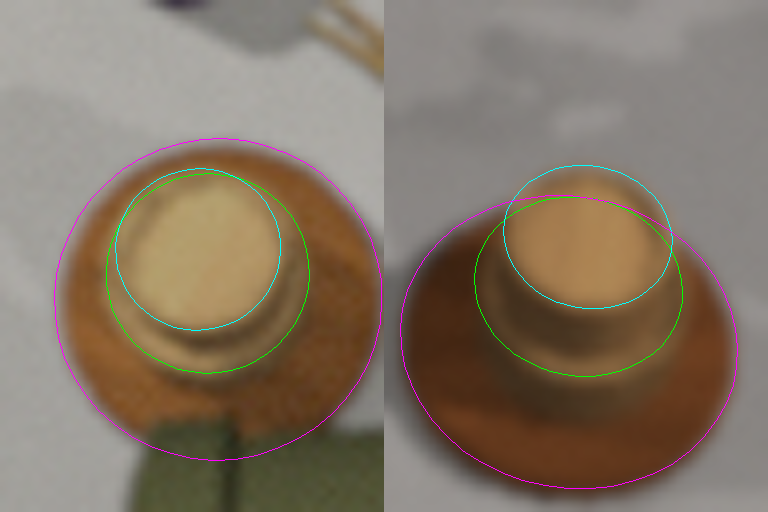

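The stack is seated and upright. The small riser's top is at about (.622,.0905), centred on crop (205,250) in the top view. Now the squat pumpkin.

Call:
send_rows(motion=[{"claw": 0.5, "slide": [0.5, -0.5, 30], "delta_rot": [0, 0, 0]}, {"claw": 0.5, "slide": [0.5, -0.5, 52], "delta_rot": [0, 0, 0]}, {"claw": 0.5, "slide": [0.5, -0.5, 64], "delta_rot": [0, 0, 0]}, {"claw": 0.5, "slide": [0.5, -0.5, 68.5], "delta_rot": [0, 0, 0]}, {"claw": 0.5, "slide": [0.5, -0.5, 68.5], "delta_rot": [0, 0, 0]}])

```text
time: 14.2
position: [0.4496, 0.0109, 0.0274]
tool_rot: [0.0, -3.141, 0.001]
ft_force: [-0.2, -0.9, -0.2]
grip_width: 0.752
grip_force: 0.0
```

Call:
send_rows(motion=[{"claw": 0, "slide": [0, 0, 0], "delta_rot": [0, 0, 0]}, {"claw": -0.1, "slide": [0, 0, 0], "delta_rot": [0, 0, 0]}, {"claw": -0.25, "slide": [0, 0, 0], "delta_rot": [0, 0, 0]}, {"claw": -0.4, "slide": [0, 0, 0], "delta_rot": [0, 0, 0]}, {"claw": -0.5, "slide": [0, 0, 0], "delta_rot": [0, 0, 0]}], grip_force=12)

```text
time: 14.7
position: [0.4498, 0.011, 0.0278]
tool_rot: [-0.0, 3.141, 0.0]
ft_force: [-0.4, -0.6, 0.6]
grip_width: 0.385
grip_force: 0.0
```

Call:
send_rows(motion=[{"claw": -0.6, "slide": [0, 0, 0], "delta_rot": [0, 0, 0]}, {"claw": -0.6, "slide": [0, 0, 0], "delta_rot": [0, 0, 0]}, {"claw": -0.6, "slide": [0, 0, 0], "delta_rot": [0, 0, 0]}])

```text
time: 15.0
position: [0.4498, 0.011, 0.0278]
tool_rot: [-0.0, 3.141, 0.0]
ft_force: [-0.1, -0.3, 2.8]
grip_width: 0.359
grip_force: 12.0
```

Call:
send_rows(motion=[{"claw": -0.6, "slide": [0, 0, -8], "delta_rot": [0, 0, 0]}, {"claw": -0.6, "slide": [0, 0, -28], "delta_rot": [0, 0, 0]}, {"claw": -0.6, "slide": [0, 0, -60], "delta_rot": [0, 0, 0]}, {"claw": -0.6, "slide": [-10, 5, -95], "delta_rot": [0, 0, 0]}, {"claw": -0.6, "slide": [-30, 14, -115], "delta_rot": [0, 0, 0]}])

```text
time: 15.5
position: [0.48, 0.0245, 0.1455]
tool_rot: [0.002, 3.139, 0.002]
ft_force: [2.1, -0.0, -0.1]
grip_width: 0.363
grip_force: 12.0
```

Call:
send_rows(motion=[{"claw": -0.6, "slide": [-30, 14, 0], "delta_rot": [0, 0, 0]}, {"claw": -0.6, "slide": [-65, 30, 0], "delta_rot": [0, 0, 0]}, {"claw": -0.6, "slide": [-100, 46, 0], "delta_rot": [0, 0, 0]}, {"claw": -0.6, "slide": [-125, 58, 0], "delta_rot": [0, 0, 0]}, {"claw": -0.6, "slide": [-140, 65, 0], "delta_rot": [0, 0, 0]}])

```text
time: 16.0
position: [0.6211, 0.0915, 0.1424]
tool_rot: [-0.003, 3.141, -0.0]
ft_force: [-0.5, -0.9, -0.6]
grip_width: 0.364
grip_force: 12.0
```

Call:
send_rows(motion=[{"claw": -0.6, "slide": [-2, 0.5, 0], "delta_rot": [0, 0, 0]}, {"claw": -0.6, "slide": [-2, 0.5, 0], "delta_rot": [0, 0, 0]}, {"claw": -0.6, "slide": [-2, 0.5, 15], "delta_rot": [0, 0, 0]}, {"claw": -0.6, "slide": [-2, 0.5, 30], "delta_rot": [0, 0, 0]}, {"claw": -0.6, "slide": [-2, 0.5, 30], "delta_rot": [0, 0, 0]}])

```text
time: 16.5
position: [0.6187, 0.0898, 0.1092]
tool_rot: [-0.001, -3.136, 0.002]
ft_force: [-0.0, 0.5, -0.7]
grip_width: 0.36
grip_force: 12.0
```

Call:
send_rows(motion=[{"claw": -0.6, "slide": [0, 0, 0], "delta_rot": [0, 0, 0]}, {"claw": -0.6, "slide": [0, 0, 0], "delta_rot": [0, 0, 0]}, {"claw": -0.6, "slide": [0, 0, 0], "delta_rot": [0, 0, 0]}])

```text
time: 16.8
position: [0.622, 0.0905, 0.1132]
tool_rot: [-0.0, 3.14, 0.0]
ft_force: [-0.5, -0.5, 0.3]
grip_width: 0.363
grip_force: 12.0
```

Run:
```python
from h import *
from bench import ctrl
d=ctrl.get_image("side"); S=12; u=proj(d,[[.622,.092,.085]])[0].astype(int); x0,y0=u[0]-30,u[1]-22
img=cv2.resize(d["color"][y0:y0+48,x0:x0+60],None,fx=S,fy=S,interpolation=cv2.INTER_CUBIC)
p=ctrl.get_state()["position"];print(p)
for x,y,z,r,c in((.622,.0905,.076,.026,(255,255,0)),(.622,.0905,.076,.023,(255,255,0)),(p[0],p[1],p[2]-.0278+.012,.017,(0,0,255)),(p[0],p[1],p[2]-.0278,.011,(0,255,0))):
    q=proj(d,shape(x,y,0,[(z,r)],False)); cv2.polylines(img,[((q-[x0,y0]+.5)*S).astype(np.int32)],True,c,1)
cv2.imwrite("pics/r5.png",img)
```

```text
[0.6219626  0.09055348 0.11318696]
```

View pics/r5.png

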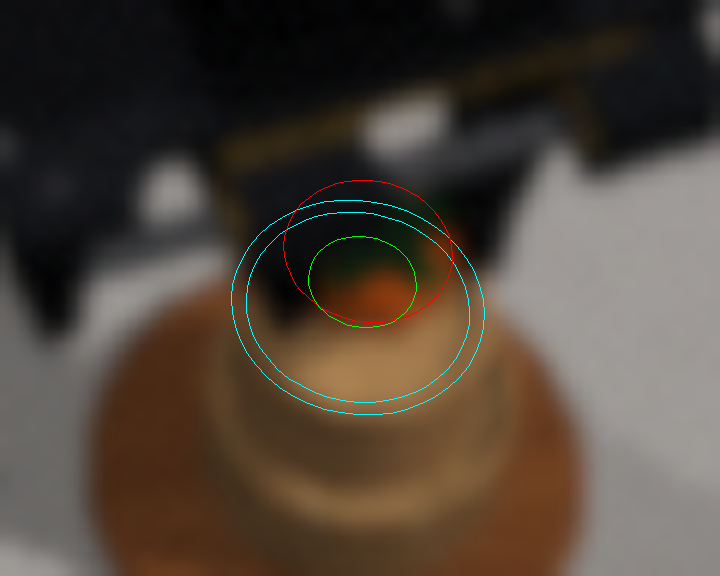

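The pumpkin hangs over the recess, with its orange base at (378,300) against a ring centre of about (360,305). I'll shift it -1 mm in y and lower.

Call:
send_rows(motion=[{"claw": -0.6, "slide": [0, -1, 5], "delta_rot": [0, 0, 0]}, {"claw": -0.6, "slide": [0, -1, 9], "delta_rot": [0, 0, 0]}, {"claw": -0.6, "slide": [0, -1, 11], "delta_rot": [0, 0, 0]}, {"claw": -0.6, "slide": [0, -1, 12], "delta_rot": [0, 0, 0]}, {"claw": -0.6, "slide": [0, -1, 12], "delta_rot": [0, 0, 0]}])

```text
time: 17.35
position: [0.6215, 0.0895, 0.1003]
tool_rot: [0.0, -3.141, 0.0]
ft_force: [-0.3, -0.7, 0.2]
grip_width: 0.363
grip_force: 12.0
```

Call:
send_rows(motion=[{"claw": -0.6, "slide": [0, 0, 0.5], "delta_rot": [0, 0, 0]}, {"claw": -0.6, "slide": [0, 0, 1], "delta_rot": [0, 0, 0]}, {"claw": -0.6, "slide": [0, 0, 1], "delta_rot": [0, 0, 0]}])

```text
time: 17.65
position: [0.6218, 0.0895, 0.0999]
tool_rot: [-0.0, 3.141, 0.0]
ft_force: [-0.0, -0.6, 1.0]
grip_width: 0.362
grip_force: 12.0
```

Call:
send_rows(motion=[{"claw": -0.6, "slide": [0, 0, 0.5], "delta_rot": [0, 0, 0]}, {"claw": -0.6, "slide": [0, 0, 0.8], "delta_rot": [0, 0, 0]}, {"claw": -0.6, "slide": [0, 0, 0.8], "delta_rot": [0, 0, 0]}])

```text
time: 17.95
position: [0.6219, 0.0895, 0.0997]
tool_rot: [-0.0, 3.141, 0.001]
ft_force: [-2.4, -0.7, 5.6]
grip_width: 0.36
grip_force: 12.0
```

Run:
```python
from h import *
from scipy.optimize import minimize
t=pickle.load(open("top0.pkl","rb"));s=pickle.load(open("side0.pkl","rb"))
for k,xy,pr in (("square",(.449,.1438),[(0,.023),(.034,.023)]),("sqboard",(.6161,-.131),[(0,.05),(.012,.05)])):
    for n,d in(("top",t),("side",s)):
        I=cv2.GaussianBlur(cv2.cvtColor(d["color"],cv2.COLOR_BGR2HSV)[...,1].astype(np.float32),(0,0),.7)
        u=proj(d,[[*xy,.02]])[0].astype(int); R=30; I=I[u[1]-R:u[1]+R,u[0]-R:u[0]+R]; K=8
        def f(p):
            h=cv2.convexHull(proj(d,shape(p[0]/1000,p[1]/1000,p[2]/30,pr,True)).astype(np.float32))[:,0]
            r=np.zeros((2*R*K,2*R*K),np.float32); cv2.fillConvexPoly(r,np.round(((h-u+R+.5)*K-.5)*16).astype(np.int32),1,shift=4)
            r=cv2.GaussianBlur(cv2.resize(r,(2*R,2*R),interpolation=cv2.INTER_AREA),(0,0),1.2)
            return -np.corrcoef(r.ravel(),I.ravel())[0,1]
        best=min((minimize(f,[xy[0]*1000,xy[1]*1000,np.radians(a)*30],method="Nelder-Mead",options=dict(initial_simplex=np.array([xy[0]*1000,xy[1]*1000,np.radians(a)*30])+np.vstack([np.zeros(3),3*np.eye(3)]))) for a in(0,20,40,60)),key=lambda r:r.fun)
        print(k,n,best.fun.round(4),best.x[:2].round(1),np.degrees(best.x[2]/30).round(1))
```

```text
square top -0.9815 [449.  143.1] 26.9
square side -0.4685 [449.4 144.1] 27.8
sqboard top -0.9851 [ 615.5 -131.5] 21.8
sqboard side -0.9836 [ 616.1 -130.7] 21.5
```

Call:
send_rows(motion=[{"claw": -0.1, "slide": [0, 0, 0], "delta_rot": [0, 0, 0]}, {"claw": 0.3, "slide": [0, 0, 0], "delta_rot": [0, 0, 0]}, {"claw": 0.3, "slide": [0, 0, 0], "delta_rot": [0, 0, 0]}, {"claw": 0.3, "slide": [0, 0, 0], "delta_rot": [0, 0, 0]}])

```text
time: 18.35
position: [0.6215, 0.0894, 0.0985]
tool_rot: [0.0, -3.141, 0.0]
ft_force: [-0.3, 0.5, 0.8]
grip_width: 0.609
grip_force: 0.1
```

Call:
send_rows(motion=[{"claw": 0.3, "slide": [0, 0, -10], "delta_rot": [0, 0, 0]}, {"claw": 0.3, "slide": [0, 0, -30], "delta_rot": [0, 0, 0]}, {"claw": 0.3, "slide": [0, 0, -65], "delta_rot": [0, 0, 0]}, {"claw": 0.6, "slide": [30, 10, -70], "delta_rot": [0, 0, 0]}, {"claw": 0.8, "slide": [75, 22, -70], "delta_rot": [0, 0, 0]}])

```text
time: 18.85
position: [0.5488, 0.1109, 0.1713]
tool_rot: [0.004, 3.136, 0.0]
ft_force: [-0.5, 0.9, -0.2]
grip_width: 0.755
grip_force: 0.0
```

Call:
send_rows(motion=[{"claw": 0.8, "slide": [35, 10, 10], "delta_rot": [0, 0, 0]}, {"claw": 0.8, "slide": [70, 22, 30], "delta_rot": [0, 0, 0]}, {"claw": 0.8, "slide": [98, 32, 60], "delta_rot": [0, 0, 0]}, {"claw": 0.8, "slide": [98, 32, 60], "delta_rot": [0, 0, 0]}, {"claw": 0.8, "slide": [98, 32, 60], "delta_rot": [0, 0, 0]}])

```text
time: 19.35
position: [0.4483, 0.1436, 0.109]
tool_rot: [-0.002, 3.141, 0.0]
ft_force: [-0.4, -1.0, -0.1]
grip_width: 0.902
grip_force: 0.0
```

Yaws agree between the views: square riser 27°, square board 21.6°. Now I'll turn over the square riser and check the stack.

Call:
send_rows(motion=[{"claw": 0.8, "slide": [0, 0, 0], "delta_rot": [0, 0, -0.12]}, {"claw": 0.8, "slide": [0, 0, 0], "delta_rot": [0, 0, -0.24]}, {"claw": 0.8, "slide": [0, 0, 0], "delta_rot": [0, 0, -0.36]}, {"claw": 0.8, "slide": [0, 0, 0], "delta_rot": [0, 0, -0.471]}, {"claw": 0.8, "slide": [0, 0, 0], "delta_rot": [0, 0, -0.471]}])

```text
time: 19.85
position: [0.4509, 0.1432, 0.1103]
tool_rot: [-0.73, 3.052, 0.0]
ft_force: [0.8, 0.5, 1.4]
grip_width: 0.897
grip_force: 0.0
```

Call:
send_rows(motion=[{"claw": 0.8, "slide": [0, 0, 0], "delta_rot": [0, 0, 0]}, {"claw": 0.8, "slide": [0, 0, 0], "delta_rot": [0, 0, 0]}])

```text
time: 20.05
position: [0.4494, 0.1433, 0.1093]
tool_rot: [-0.729, 3.055, 0.0]
ft_force: [-0.5, -0.2, -0.3]
grip_width: 0.901
grip_force: 0.0
```

Run:
```python
from h import *
from bench import ctrl
from scipy.spatial.transform import Rotation as Ro
d=ctrl.get_image("side");t=ctrl.get_image("top")
cv2.imwrite("pics/r6.png",np.hstack([cv2.resize(d["color"][130:230,260:360],(400,400),interpolation=cv2.INTER_CUBIC),cv2.resize(t["color"][90:190,170:270],(400,400),interpolation=cv2.INTER_CUBIC)]))
st=ctrl.get_state();R=Ro.from_rotvec(st["tool_rot"]).as_matrix()
print(st["position"],np.degrees(np.arctan2(R[1,1],R[0,1])),R.T@(np.array([.449,.1436,.027])-st["position"]))
```

```text
[0.44896767 0.14340906 0.1090231 ] 116.91790323045944 [-7.02977189e-05  1.61690652e-04  8.20231391e-02]
```

View pics/r6.png

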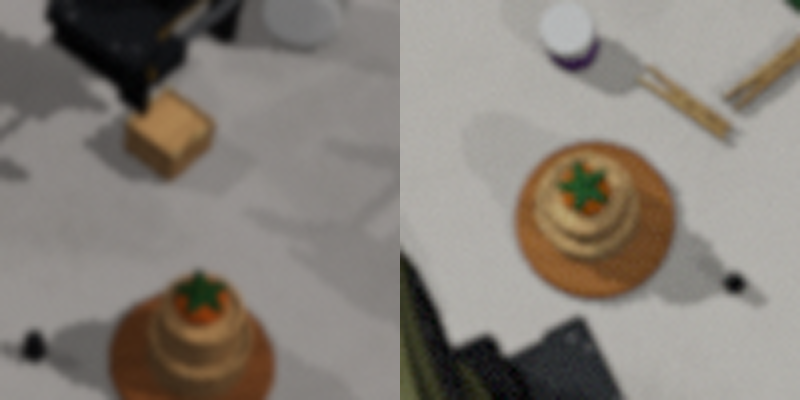

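The squat pumpkin stands centred in the small riser, at top crop (585,187), and the gripper is over the square riser.

Call:
send_rows(motion=[{"claw": 0.8, "slide": [0, 0, 35], "delta_rot": [0, 0, 0]}, {"claw": 0.8, "slide": [0, 0, 62], "delta_rot": [0, 0, 0]}, {"claw": 0.8, "slide": [0, 0, 77], "delta_rot": [0, 0, 0]}, {"claw": 0.8, "slide": [0, 0, 82], "delta_rot": [0, 0, 0]}, {"claw": 0.8, "slide": [0, 0, 82], "delta_rot": [0, 0, 0]}])

```text
time: 20.65
position: [0.4483, 0.1433, 0.0264]
tool_rot: [0.733, -3.054, 0.001]
ft_force: [0.8, 0.2, 0.1]
grip_width: 0.9
grip_force: 0.0
```

Call:
send_rows(motion=[{"claw": 0.4, "slide": [0, 0, 0], "delta_rot": [0, 0, 0]}, {"claw": 0.2, "slide": [0, 0, 0], "delta_rot": [0, 0, 0]}, {"claw": 0.1, "slide": [0, 0, 0], "delta_rot": [0, 0, 0]}, {"claw": -0.2, "slide": [0, 0, 0], "delta_rot": [0, 0, 0]}, {"claw": -0.2, "slide": [0, 0, 0], "delta_rot": [0, 0, 0]}], grip_force=20)

```text
time: 21.15
position: [0.4488, 0.1435, 0.0271]
tool_rot: [-0.733, 3.054, 0.0]
ft_force: [0.7, -1.1, 0.7]
grip_width: 0.53
grip_force: 0.3
```

Call:
send_rows(motion=[{"claw": -0.2, "slide": [0, 0, 0], "delta_rot": [0, 0, 0]}, {"claw": -0.2, "slide": [0, 0, 0], "delta_rot": [0, 0, 0]}, {"claw": -0.2, "slide": [0, 0, 0], "delta_rot": [0, 0, 0]}])

```text
time: 21.45
position: [0.4488, 0.1435, 0.0271]
tool_rot: [-0.733, 3.054, 0.0]
ft_force: [-0.9, 0.4, 4.0]
grip_width: 0.527
grip_force: 20.0
```

Call:
send_rows(motion=[{"claw": -0.2, "slide": [0, 0, -8], "delta_rot": [0, 0, 0]}, {"claw": -0.2, "slide": [0, 0, -30], "delta_rot": [0, 0, 0]}, {"claw": -0.2, "slide": [0, 0, -60], "delta_rot": [0, 0, 0.047]}, {"claw": -0.2, "slide": [0, 0, -90], "delta_rot": [0, 0, 0.094]}, {"claw": -0.2, "slide": [0, 0, -100], "delta_rot": [0, 0, 0.094]}])

```text
time: 21.95
position: [0.4502, 0.144, 0.1297]
tool_rot: [-0.588, 3.081, 0.003]
ft_force: [0.7, 0.9, -1.2]
grip_width: 0.527
grip_force: 20.0
```

```bash
cat > go.py <<'E'
import sys,numpy as np
from bench import ctrl
from scipy.spatial.transform import Rotation as Ro
st=ctrl.get_state();R=Ro.from_rotvec(st["tool_rot"]).as_matrix()
print(st["position"].round(4),np.degrees(np.arctan2(R[1,1],R[0,1])).round(1),(R.T@(np.array(sys.argv[1:4],float)-st["position"])*1000).round(1))
E
python3 go.py .616 -.131 .13
```

```text
[0.4502 0.144  0.1297] 111.6 [-5.300e+01 -3.168e+02 -2.000e-01]
```

Call:
send_rows(motion=[{"claw": -0.2, "slide": [-6, -35, 0], "delta_rot": [0, 0, 0]}, {"claw": -0.2, "slide": [-13, -78, 0], "delta_rot": [0, 0, 0]}, {"claw": -0.2, "slide": [-20, -120, 0], "delta_rot": [0, 0, 0]}, {"claw": -0.2, "slide": [-27, -162, 0], "delta_rot": [0, 0, 0]}, {"claw": -0.2, "slide": [-34, -204, 0], "delta_rot": [0, 0, 0]}])

```text
time: 22.45
position: [0.5554, -0.035, 0.1259]
tool_rot: [0.591, -3.084, -0.0]
ft_force: [1.0, -0.0, -0.7]
grip_width: 0.525
grip_force: 20.0
```

Call:
send_rows(motion=[{"claw": -0.2, "slide": [-7, -42, 0], "delta_rot": [0, 0, 0]}, {"claw": -0.2, "slide": [-13, -78, 0], "delta_rot": [0, 0, 0]}, {"claw": -0.2, "slide": [-17, -102, 0], "delta_rot": [0, 0, 0]}, {"claw": -0.2, "slide": [-19, -113, 0], "delta_rot": [0, 0, 0]}, {"claw": -0.2, "slide": [-19, -113, 0], "delta_rot": [0, 0, 0]}])

```text
time: 22.95
position: [0.6142, -0.1331, 0.1258]
tool_rot: [0.586, -3.085, 0.001]
ft_force: [0.6, 0.6, -1.1]
grip_width: 0.525
grip_force: 20.0
```

Call:
send_rows(motion=[{"claw": -0.2, "slide": [0, 0, 0], "delta_rot": [0, 0, 0]}, {"claw": -0.2, "slide": [0, 0, 0], "delta_rot": [0, 0, 0]}, {"claw": -0.2, "slide": [0, 0, 0], "delta_rot": [0, 0, 0]}])

```text
time: 23.25
position: [0.6144, -0.1299, 0.1268]
tool_rot: [-0.592, 3.085, 0.002]
ft_force: [-0.2, 0.1, -1.2]
grip_width: 0.526
grip_force: 20.0
```

```bash
python3 go.py .616 -.131 .0391
```

```text
[ 0.6144 -0.1299  0.1268] 111.7 [-1.  -1.7 87.7]
```

Call:
send_rows(motion=[{"claw": -0.2, "slide": [-1, -1.5, 30], "delta_rot": [0, 0, 0]}, {"claw": -0.2, "slide": [-1, -1.5, 60], "delta_rot": [0, 0, 0]}, {"claw": -0.2, "slide": [-1, -1.5, 76], "delta_rot": [0, 0, 0]}, {"claw": -0.2, "slide": [-1, -1.5, 82], "delta_rot": [0, 0, 0]}, {"claw": -0.2, "slide": [-1, -1.5, 83], "delta_rot": [0, 0, 0]}])

```text
time: 23.75
position: [0.616, -0.1324, 0.0436]
tool_rot: [0.59, -3.085, -0.0]
ft_force: [0.7, 0.3, -0.4]
grip_width: 0.528
grip_force: 20.0
```

Call:
send_rows(motion=[{"claw": -0.2, "slide": [0, 0, 1], "delta_rot": [0, 0, 0]}, {"claw": -0.2, "slide": [0, 0, 2], "delta_rot": [0, 0, 0]}, {"claw": -0.2, "slide": [0, 0, 3], "delta_rot": [0, 0, 0]}, {"claw": -0.2, "slide": [0, 0, 3.5], "delta_rot": [0, 0, 0]}, {"claw": -0.2, "slide": [0, 0, 3.5], "delta_rot": [0, 0, 0]}])

```text
time: 24.25
position: [0.6162, -0.1328, 0.0405]
tool_rot: [-0.589, 3.085, 0.0]
ft_force: [-0.3, 0.1, -1.2]
grip_width: 0.53
grip_force: 20.0
```

```bash
python3 go.py .616 -.131 .0391
```

```text
[ 0.6162 -0.1328  0.0405] 111.6 [-0.4  1.7  1.4]
```

Call:
send_rows(motion=[{"claw": -0.2, "slide": [0, 1.5, 0.5], "delta_rot": [0, 0, 0]}, {"claw": -0.2, "slide": [0, 1.5, 1], "delta_rot": [0, 0, 0]}, {"claw": -0.2, "slide": [0, 1.5, 1.5], "delta_rot": [0, 0, 0]}, {"claw": -0.2, "slide": [0, 1.5, 2], "delta_rot": [0, 0, 0]}, {"claw": -0.2, "slide": [0, 1.5, 2], "delta_rot": [0, 0, 0]}])

```text
time: 24.75
position: [0.6156, -0.1311, 0.0392]
tool_rot: [-0.589, 3.086, 0.001]
ft_force: [-2.9, 1.4, 5.8]
grip_width: 0.529
grip_force: 20.0
```

Call:
send_rows(motion=[{"claw": 0.2, "slide": [0, 0, 0], "delta_rot": [0, 0, 0]}, {"claw": 0.5, "slide": [0, 0, 0], "delta_rot": [0, 0, 0]}, {"claw": 0.5, "slide": [0, 0, 0], "delta_rot": [0, 0, 0]}, {"claw": 0.5, "slide": [0, 0, 0], "delta_rot": [0, 0, 0]}])

```text
time: 25.15
position: [0.6156, -0.1315, 0.0381]
tool_rot: [0.589, -3.086, 0.0]
ft_force: [0.3, 0.3, 0.5]
grip_width: 0.726
grip_force: 0.0
```

Call:
send_rows(motion=[{"claw": 0.5, "slide": [0, 0, -10], "delta_rot": [0, 0, 0]}, {"claw": 0.5, "slide": [0, 0, -40], "delta_rot": [0, 0, 0]}, {"claw": 0.5, "slide": [10, -8, -70], "delta_rot": [0, 0, 0]}, {"claw": 0.5, "slide": [40, -30, -80], "delta_rot": [0, 0, 0]}, {"claw": 0.5, "slide": [75, -57, -80], "delta_rot": [0, 0, 0]}])

```text
time: 25.65
position: [0.569, -0.2116, 0.1214]
tool_rot: [-0.595, 3.079, -0.002]
ft_force: [-0.9, 0.0, 0.5]
grip_width: 0.747
grip_force: 0.0
```

Call:
send_rows(motion=[{"claw": 0.5, "slide": [35, -27, 0], "delta_rot": [0, 0, 0]}, {"claw": 0.5, "slide": [70, -53, 0], "delta_rot": [0, 0, 0]}, {"claw": 0.5, "slide": [95, -72, 0], "delta_rot": [0, 0, 0]}, {"claw": 0.5, "slide": [107, -81, 0], "delta_rot": [0, 0, 0]}, {"claw": 0.5, "slide": [107, -81, 0], "delta_rot": [0, 0, 0]}])

```text
time: 26.15
position: [0.4952, -0.33, 0.1193]
tool_rot: [-0.58, 3.087, -0.002]
ft_force: [-0.2, 0.6, 0.2]
grip_width: 0.753
grip_force: 0.0
```

Call:
send_rows(motion=[{"claw": 0.5, "slide": [0, 0, 0], "delta_rot": [0, 0, 0]}, {"claw": 0.5, "slide": [0, 0, 0], "delta_rot": [0, 0, 0]}, {"claw": 0.5, "slide": [0, 0, 0], "delta_rot": [0, 0, 0]}])

```text
time: 26.45
position: [0.4983, -0.3251, 0.1182]
tool_rot: [-0.593, 3.085, 0.001]
ft_force: [0.2, -0.2, 0.6]
grip_width: 0.749
grip_force: 0.0
```

```bash
python3 go.py .4977 -.3266 .027
python3 - <<'E'
from h import *
from bench import ctrl
ims=[]
for n in("top","side"):
    d=ctrl.get_image(n); S=8; u=proj(d,[[.6158,-.131,.03]])[0].astype(int); x0,y0=u[0]-25,u[1]-25
    img=cv2.resize(d["color"][y0:y0+50,x0:x0+50],None,fx=S,fy=S,interpolation=cv2.INTER_CUBIC)
    for z,r,c in((.046,.023,(255,255,0)),(.012,.05,(255,0,255))):
        q=proj(d,shape(.6158,-.131,np.radians(21.6),[(z,r)],True)); cv2.polylines(img,[((q-[x0,y0]+.5)*S).astype(np.int32)],True,c,1)
    ims.append(img)
cv2.imwrite("pics/r7.png",np.hstack(ims))
E
```

```text
[ 0.4983 -0.3251  0.1182] 111.8 [ 1.2 -1.2 91.2]
```

View pics/r7.png

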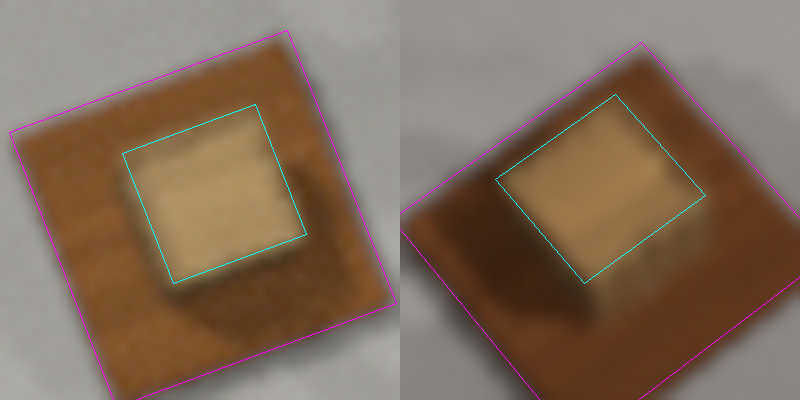

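The square riser sits square and centred, with its outline matching at top crop (215,193). Now the double pumpkin.

Call:
send_rows(motion=[{"claw": 0.5, "slide": [1, -1, 35], "delta_rot": [0, 0, 0]}, {"claw": 0.5, "slide": [1, -1, 65], "delta_rot": [0, 0, 0]}, {"claw": 0.5, "slide": [1, -1, 83], "delta_rot": [0, 0, 0]}, {"claw": 0.5, "slide": [1, -1, 90.5], "delta_rot": [0, 0, 0]}, {"claw": 0.5, "slide": [1, -1, 90.5], "delta_rot": [0, 0, 0]}])

```text
time: 27.05
position: [0.4962, -0.3274, 0.0268]
tool_rot: [0.589, -3.084, -0.002]
ft_force: [0.2, 0.7, 0.2]
grip_width: 0.752
grip_force: 0.0
```

Call:
send_rows(motion=[{"claw": 0.1, "slide": [0, 0, 0], "delta_rot": [0, 0, 0]}, {"claw": -0.1, "slide": [0, 0, 0], "delta_rot": [0, 0, 0]}, {"claw": -0.25, "slide": [0, 0, 0], "delta_rot": [0, 0, 0]}, {"claw": -0.4, "slide": [0, 0, 0], "delta_rot": [0, 0, 0]}, {"claw": -0.6, "slide": [0, 0, 0], "delta_rot": [0, 0, 0]}], grip_force=12)

```text
time: 27.55
position: [0.4969, -0.3281, 0.0281]
tool_rot: [-0.589, 3.085, -0.0]
ft_force: [-0.3, -0.3, 0.7]
grip_width: 0.381
grip_force: 0.0
```

Call:
send_rows(motion=[{"claw": -0.6, "slide": [0, 0, 0], "delta_rot": [0, 0, 0]}, {"claw": -0.6, "slide": [0, 0, 0], "delta_rot": [0, 0, 0]}, {"claw": -0.6, "slide": [0, 0, 0], "delta_rot": [0, 0, 0]}])

```text
time: 27.85
position: [0.4968, -0.328, 0.028]
tool_rot: [-0.589, 3.085, -0.0]
ft_force: [-0.1, 0.6, 1.6]
grip_width: 0.322
grip_force: 12.0
```

```bash
python3 go.py .6158 -.131 .0272
```

```text
[ 0.4968 -0.328   0.028 ] 111.6 [-183.2  139.3    0.8]
```

Call:
send_rows(motion=[{"claw": -0.6, "slide": [0, 0, -8], "delta_rot": [0, 0, 0]}, {"claw": -0.6, "slide": [0, 0, -28], "delta_rot": [0, 0, 0]}, {"claw": -0.6, "slide": [0, 0, -55], "delta_rot": [0, 0, 0]}, {"claw": -0.6, "slide": [-10, 8, -80], "delta_rot": [0, 0, 0]}, {"claw": -0.6, "slide": [-30, 23, -90], "delta_rot": [0, 0, 0]}])

```text
time: 28.35
position: [0.5159, -0.2987, 0.1211]
tool_rot: [-0.581, 3.085, -0.006]
ft_force: [1.4, 0.3, 0.2]
grip_width: 0.325
grip_force: 12.0
```

Call:
send_rows(motion=[{"claw": -0.6, "slide": [-30, 23, 0], "delta_rot": [0, 0, 0]}, {"claw": -0.6, "slide": [-65, 49, 0], "delta_rot": [0, 0, 0]}, {"claw": -0.6, "slide": [-100, 76, 0], "delta_rot": [0, 0, 0]}, {"claw": -0.6, "slide": [-132, 100, 0], "delta_rot": [0, 0, 0]}, {"claw": -0.6, "slide": [-153, 116, 0], "delta_rot": [0, 0, 0]}])

```text
time: 28.85
position: [0.6171, -0.1273, 0.1181]
tool_rot: [-0.595, 3.084, 0.002]
ft_force: [0.7, 0.8, 0.5]
grip_width: 0.324
grip_force: 12.0
```

Call:
send_rows(motion=[{"claw": -0.6, "slide": [0, 0, 10], "delta_rot": [0, 0, 0]}, {"claw": -0.6, "slide": [0, 0, 25], "delta_rot": [0, 0, 0]}, {"claw": -0.6, "slide": [0, 0, 35], "delta_rot": [0, 0, 0]}, {"claw": -0.6, "slide": [0, 0, 35], "delta_rot": [0, 0, 0]}, {"claw": -0.6, "slide": [0, 0, 35], "delta_rot": [0, 0, 0]}])

```text
time: 29.35
position: [0.6147, -0.1328, 0.0823]
tool_rot: [0.585, -3.085, 0.0]
ft_force: [0.8, 0.3, -0.3]
grip_width: 0.322
grip_force: 12.0
```

Call:
send_rows(motion=[{"claw": -0.6, "slide": [0, 0, 0], "delta_rot": [0, 0, 0]}, {"claw": -0.6, "slide": [0, 0, 0], "delta_rot": [0, 0, 0]}, {"claw": -0.6, "slide": [0, 0, 0], "delta_rot": [0, 0, 0]}])

```text
time: 29.65
position: [0.6159, -0.1316, 0.0833]
tool_rot: [-0.588, 3.085, -0.0]
ft_force: [-0.3, 0.2, -1.1]
grip_width: 0.327
grip_force: 12.0
```

```bash
python3 go.py .6158 -.131 .070;python3 - <<'E'
from h import *
from bench import ctrl
d=ctrl.get_image("side"); S=12; u=proj(d,[[.6158,-.131,.055]])[0].astype(int); x0,y0=u[0]-30,u[1]-22
img=cv2.resize(d["color"][y0:y0+48,x0:x0+60],None,fx=S,fy=S,interpolation=cv2.INTER_CUBIC)
p=ctrl.get_state()["position"];print(p)
q=proj(d,shape(.6158,-.131,np.radians(21.6),[(.046,.0205)],True)); cv2.polylines(img,[((q-[x0,y0]+.5)*S).astype(np.int32)],True,(255,255,0),1)
for z,r in((0,.012),(.009,.0155)):
    q=proj(d,shape(p[0],p[1],0,[(p[2]-.028+z,r)],False)); cv2.polylines(img,[((q-[x0,y0]+.5)*S).astype(np.int32)],True,(0,255,0),1)
cv2.imwrite("pics/r8.png",img)
E
```

```text
[ 0.6159 -0.1316  0.0833] 111.6 [-0.1  0.5 13.3]
[ 0.61581027 -0.131448    0.08321735]
```

View pics/r8.png

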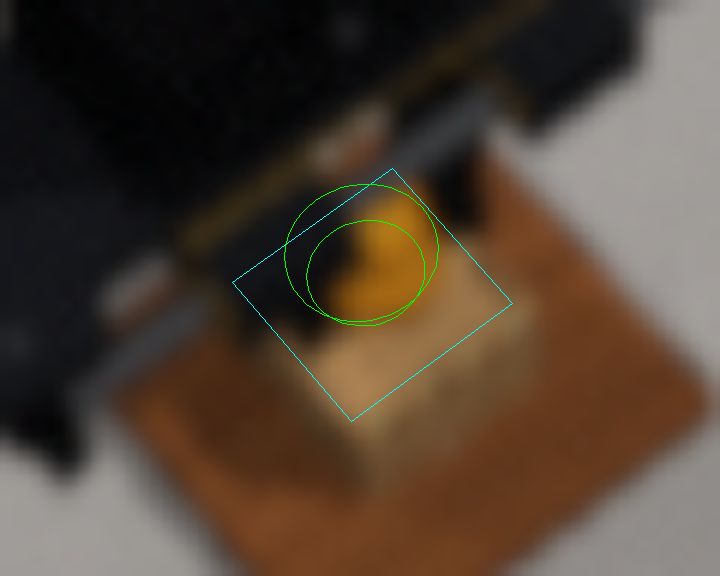

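The yellow pumpkin hangs upright over the recess, with its base at (383,300) inside the outline. Lowering.

Call:
send_rows(motion=[{"claw": -0.6, "slide": [0, 0, 5], "delta_rot": [0, 0, 0]}, {"claw": -0.6, "slide": [0, 0, 9], "delta_rot": [0, 0, 0]}, {"claw": -0.6, "slide": [0, 0, 11], "delta_rot": [0, 0, 0]}, {"claw": -0.6, "slide": [0, 0, 12], "delta_rot": [0, 0, 0]}, {"claw": -0.6, "slide": [0, 0, 12], "delta_rot": [0, 0, 0]}])

```text
time: 30.2
position: [0.6154, -0.1313, 0.0705]
tool_rot: [0.589, -3.086, -0.0]
ft_force: [0.2, 0.6, -0.6]
grip_width: 0.325
grip_force: 12.0
```

Call:
send_rows(motion=[{"claw": -0.6, "slide": [0, 0, 0.5], "delta_rot": [0, 0, 0]}, {"claw": -0.6, "slide": [0, 0, 1], "delta_rot": [0, 0, 0]}, {"claw": -0.6, "slide": [0, 0, 1], "delta_rot": [0, 0, 0]}])

```text
time: 30.5
position: [0.6157, -0.1314, 0.07]
tool_rot: [-0.589, 3.085, -0.0]
ft_force: [-0.0, 0.3, 1.2]
grip_width: 0.321
grip_force: 12.0
```

Call:
send_rows(motion=[{"claw": -0.6, "slide": [0, 0, 0.4], "delta_rot": [0, 0, 0]}, {"claw": -0.6, "slide": [0, 0, 0.8], "delta_rot": [0, 0, 0]}, {"claw": -0.6, "slide": [0, 0, 0.8], "delta_rot": [0, 0, 0]}])

```text
time: 30.8
position: [0.6158, -0.1314, 0.0699]
tool_rot: [-0.589, 3.085, 0.0]
ft_force: [-2.8, 1.8, 5.4]
grip_width: 0.325
grip_force: 12.0
```

Call:
send_rows(motion=[{"claw": -0.15, "slide": [0, 0, 0], "delta_rot": [0, 0, 0]}, {"claw": 0.3, "slide": [0, 0, 0], "delta_rot": [0, 0, 0]}, {"claw": 0.3, "slide": [0, 0, 0], "delta_rot": [0, 0, 0]}, {"claw": 0.3, "slide": [0, 0, 0], "delta_rot": [0, 0, 0]}])

```text
time: 31.2
position: [0.6154, -0.1313, 0.0687]
tool_rot: [0.589, -3.086, -0.0]
ft_force: [-0.1, 1.1, -0.1]
grip_width: 0.594
grip_force: 0.0
```

Call:
send_rows(motion=[{"claw": 0.3, "slide": [0, 0, -10], "delta_rot": [0, 0, 0]}, {"claw": 0.3, "slide": [0, 0, -35], "delta_rot": [0, 0, 0]}, {"claw": 0.3, "slide": [0, 0, -70], "delta_rot": [0, 0, 0]}, {"claw": 0.3, "slide": [35, -10, -90], "delta_rot": [0, 0, 0]}, {"claw": 0.3, "slide": [75, -30, -110], "delta_rot": [0, 0, 0]}])

```text
time: 31.7
position: [0.5577, -0.185, 0.1808]
tool_rot: [-0.597, 3.082, 0.0]
ft_force: [0.1, -1.0, 0.4]
grip_width: 0.654
grip_force: 0.0
```

Call:
send_rows(motion=[{"claw": 0.3, "slide": [30, -40, 0], "delta_rot": [0, 0, 0]}, {"claw": 0.3, "slide": [50, -70, 0], "delta_rot": [0, 0, 0]}, {"claw": 0.3, "slide": [50, -70, 0], "delta_rot": [0, 0, 0]}, {"claw": 0.3, "slide": [50, -70, 0], "delta_rot": [0, 0, 0]}, {"claw": 0.3, "slide": [50, -70, 0], "delta_rot": [0, 0, 0]}])

```text
time: 32.2
position: [0.5369, -0.2688, 0.1791]
tool_rot: [-0.592, 3.085, 0.001]
ft_force: [1.0, 0.4, -0.6]
grip_width: 0.649
grip_force: 0.0
```

Run:
```python
from h import *
from bench import ctrl
d=ctrl.get_image("side");t=ctrl.get_image("top")
cv2.imwrite("pics/r9.png",np.vstack([cv2.resize(d["color"][130:270,190:360],None,fx=4,fy=4,interpolation=cv2.INTER_CUBIC)[:300*2],])[:600,:800])
a=cv2.resize(d["color"][165:265,190:350],(640,400),interpolation=cv2.INTER_CUBIC);b=cv2.resize(t["color"][95:185,180:340],(640,360),interpolation=cv2.INTER_CUBIC)
cv2.imwrite("pics/r9.png",cv2.resize(np.vstack([a,b]),(505,600)))
```

```text
(no output)
```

View pics/r9.png

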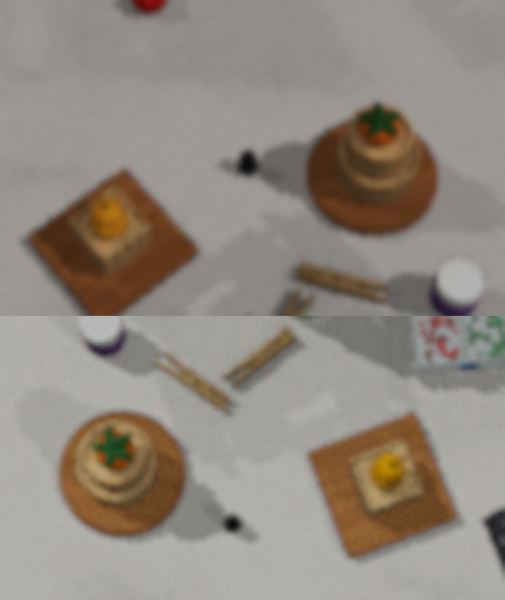

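Both towers stand upright and centred: the squat pumpkin at (380,120) and the yellow pumpkin at (108,215) in the side view. The cat is untouched, and the gripper is clear of everything.

```bash
python3 -c "
from bench import ctrl
print(ctrl.close_job())"
```

```text
the job is handed in; nothing more can be done
None
```

The autumn display is built as asked and handed in at about 32 s: both stacks stand upright and centred in the last pictures, and the cat, jar and paint pot were never touched.

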